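# Stow the finished clip and bring its cup to the front

### The job

Slide the vise jaw open, lift the finished brass clip out and put it into the green cup of the carousel, letting go of it there. Then turn the carousel until the green cup stands in line with the white front pointer, and finish with the gripper still holding the turntable, keeping it still there. Leave everything else on the bench where it is.

Things in the scene. Friction and masses are not known exactly. Their poses are not given: they have to be found in the camera images.
- vise: Small blue vise fixed to the bench, base 170 x 70 mm. Origin on the bench surface under the clip; local x is the sliding direction (fixed jaw to moving jaw), z up. Bed 12 mm, jaw tops 50 mm above the bench. Fixed jaw spans local x -35.5 to -3.5 mm; jaws are about 62 mm wide (y); a 34 mm high end block stands at local x 100 to 112 mm.
- vise_jaw (a joint): Opening (m) of the grey moving jaw along the vise's local +x: 0 closed on the clip, 0.045 fully open. Takes about 3 N to slide, stays where left. Closed, it spans local x 3.5 to 30 mm and covers the clip's foot flange: the clip cannot be lifted until it is open more than 13 mm; 25 to 40 mm is comfortable.
- jaw_tab (a point): Middle of the top face of the black grip tab standing on the moving jaw; the tab is 14 mm (along the vise's x) by 28 mm (along y), its top is 91 mm above the bench and it stands 41 mm above the jaw. The tab's centre is 38 mm along local x from the clip when closed. Moves with the jaw.
- clip: Brass Z-shaped offset clip, loose, upright on the vise bed between the jaws, about 90 g (varies). Origin under the middle of its upright strip (12 mm above the bench at first); axes as the vise's. Strip 6 mm thick (x), 22 wide (y), 75 tall; a 5 mm thick foot flange runs 12 mm further to +x, a top flange 12 mm to -x. Stands 37 mm clear of the jaws; grip it there across its width (y).
- carousel_base: Fixed dark round foot under the carousel; origin on the bench surface on the turning axis. A low white pointer block with a red centre line (50 mm long, 30 mm wide, 19 mm high) sticks out along its local -x, 140 to 190 mm from the axis, just beyond the turntable rim: this is the front.
- carousel: Wooden turntable, 266 mm diameter, 0.9 kg, top 20 mm above the bench, with four fixed cups 90 degrees apart, centres 95 mm from the axis, one green, three grey. Origin on the turning axis at bench level, z up; the green cup lies along local -x. Turns either way without a stop within a full turn, takes about 0.05 N m, stays where left.
- knob_top (a point): Middle of the top face of the black bar knob on the turning axis, above the cups: the bar is 50 mm long (along the carousel's local x), 16 mm thick (along local y) and 44 mm tall, its top 132 mm above the bench. Below it is a 28 mm post.
- green_cup (a point): Centre of the mouth of the green cup, at rim height, 65 mm above the bench. The cup is 66 mm outside diameter, wall 3 mm, inner floor 24 mm above the bench (41 mm deep); the clip fits in upright and stands out of it. Turns with the carousel.
- front_mark (a point): Where the green cup's mouth centre lies when the cup is in line with the white pointer (fixed, 95 mm from the axis towards the pointer, 65 mm above the bench)
- frame_weight: Bystander: blue cast iron frame weight, 100 x 60 x 38 mm, origin under its centre
- mallet: Bystander: hickory mallet lying on the bench, 260 mm long, head 65 x 110 x 60 mm at its local +x end; origin at the bench surface near the middle of its length
- glazing_tool: Bystander: red plastic glazing tool, 155 x 36 mm, 16 mm high; origin on its underside
- glue: Bystander: white glue bottle with orange cap, diameter 56 mm, 150 mm tall; origin under its centre
- corner_sample: Bystander: dark wooden L-shaped frame corner sample, 120 x 120 mm, 22 mm high; origin on its underside
- tape_roll: Bystander: brown cardboard ring lying flat, 90 mm outside diameter, 24 mm high; origin under its centre

How it is judged:
By the outcome, as a careful person would: the job done as asked, in the order asked, and still so for the second after the job is handed in, while the arm keeps its last pose, push and grip.
It also fails if it takes over 64 s, if anything falls off the work surface, if the arm or the gripper's body presses on something with over 40 N, if the wrist force passes 120 N, or if a joint passes its speed limit or range.

### The arm

A 7-joint arm with a two-finger parallel gripper is mounted at the origin on the work surface. World frame = base frame: x ahead of the robot, y to its left, z up, the work surface at z = 0. Lengths are in m, angles in rad, forces in N, time in s.
With the tool pointing down it reaches from about 0.4 to 0.85 m from the base axis. Payload 4.5 kg.
Tool frame: the origin (TCP) lies midway between the tips of the shut fingers; the grasp point (between the pads) lies 19 mm behind it; y points along the fingers, z is the direction in which the jaws open and shut, and the axes are right-handed (so a half turn about y gives the same grasp; the last joint's range is limited). The gripper opens to 88 mm and grips with 3 to 60 N. Pads are 18 mm wide; open, the fingers measure 123 mm over their backs; the gripper's body (75 mm by 187 mm) begins 45 mm behind the grasp point.
Start: joints at [1.302, 0.689, -0.195, 1.565, 0.157, 0.902, -0.215], TCP at [0.186, -0.597, 0.239] pointing down, gripper open.
Joint ranges: [-3.01, 3.01], [-0.46, 2.08], [-1.47, 1.51], [0.13, 2.56], [-1, 4.14], [0.04, 2.09], [-2.66, 2.66]. Speed limits (rad/s): [2.57, 2.57, 3.14, 3.14, 3.14, 3.14, 3.14].

### API

Orientations are given as a unit quaternion [x, y, z, w].
In Python, from plant import r, snapshot, get_calibration, job, boxes_of gives the robot as it stands. The module is installed in compiled form; this text tells all that it offers.
- The arm moves only by the shell command python3 -m handwheel 'ROWS' [OPENING] [FORCE]. ROWS is JSON, a list that holds one entry, the list of rows, each a list of 6 numbers: the shift along the tool's x, y, z as a fraction of full scale, then the turn, a rotation vector about the tool's x, y, z as a fraction of full scale. In form: [[[x, y, z, wx, wy, wz], ...]]. A call has 1 to 12 rows; each row is the pose to reach, as a shift and turn from the pose commanded when the call began, along the tool's axes at that moment, turning the shorter way round; what a row does not reach only later rows make up. Full scale, the value 1, is 100 cm for a shift and 180 degrees for a turn. A row lasts 1/12 s, in which the tool goes at most 41.7 mm and 7.16 degrees, less where a joint would pass 70% of its speed; a pose out of reach is approached as far as the arm can. A call with a number of a shift or a turn outside -1 to 1 is refused whole. A call with a gripper value outside its range is refused whole. OPENING is the opening, from -1 (shut) to 1 (fully open), set as the call begins (- or left out, the last holds). The fingers move at their own pace and stop on an object; FORCE is the grip in N (left out, the last holds). Time passes only in rows, so rows that repeat a pose let the fingers close. It gives the time, the measured TCP pose, the force and the opening at its end, in the units of the state.
- r.get_state(): the state, without advancing time (a new reading comes with each control period).
- snapshot(name): name is "scene" or "top" or "wrist"; returns the picture (420x560x3 uint8, red, green, blue); there is no depth.
- get_calibration(name): a dict with "fx", "fy", "cx", "cy" (pixels), "T" (4x4, takes a point from camera to world coordinates). Camera axes: x right, y down, z forward; pixel columns grow to the right and rows downward; lengths in m; the calibration is good to about 2 mm. The wrist camera is an equidistant fisheye: a pixel r from the principal point sees the ray r / f radians off the axis. A picture is of the moment at which its call begins: read the wrist's pose just before it. get_calibration takes no time and is no camera call; for the wrist camera it gives the pose at the moment of the call.
- job.finish_job(): hands the job in, once; it reports no verdict.
Trained networks look in the newest picture that a camera, given by its name, has taken for a name from the list of things; names that differ only in an ending like _2 or _b are one class to them, and where a whole thing is asked for, a point or a joint stands for the part that bears it (a point fixed in the world has none). Each returns a list of dicts, best first, with "confidence" (0 to 1); they miss things now and then, are a little off and sometimes report something else, mostly with a low value. They report only what shows in the picture. A call takes as long as a camera call.
- boxes_of(thing, camera): "bbox" ([left, top, right, bottom] in pixels, round what is visible of it).
The state is a dict: "clock": time; "q": joint angles; "qd": joint speeds; "joint_torque": joint torques, N m; "tool_pos": TCP position; "eef_rot": TCP orientation; "contact_force": force on the tool from outside, world axes, zero at the start; "moment": the same for the moment, N m; "opening": opening from 0.0 (shut) to 1.0 (fully open).
Only numpy, scipy, OpenCV 4.12 (cv2) and the standard library are available. Lean on these libraries where they do the work, as an engineer would, in place of code of your own. Each camera call takes 0.05 s, during which the arm holds its last target. There are 200 camera calls.

## Working session

There is one attempt and no reset: what is moved stays moved. The work goes in short steps, Python scripts to look and compute and a shell command to move; the robot and the scene stay as the last step left them, time stands still between calls to the robot, and variables do not carry over. Pictures are saved under pics/ and viewed, about 8 in all and at most 12, crops included, and the job is handed in when it is done.

```bash
mkdir -p pics
python3 - <<'E'
from plant import r,snapshot,get_calibration,boxes_of
import cv2,numpy as np
s=r.get_state();print(s['clock'],s['tool_pos'],s['eef_rot'],s['opening'])
for c in['scene','top']:
    im=snapshot(c);cv2.imwrite(f'pics/{c}0.png',im[:,:,::-1])
    k=get_calibration(c);print(c,k['fx'],k['cx'],k['cy'],np.round(k['T'],4).tolist())
    for n in['vise','jaw_tab','clip','carousel','knob_top','green_cup','carousel_base']:
        print(n,[(np.round(b['bbox'],1).tolist(),round(b['confidence'],2)) for b in boxes_of(n,c)[:2]])
E
```

```text
0.0 [ 0.18612805 -0.59597382  0.23791707] [-0.10679907  0.69966054 -0.69837108  0.10652196] 0.9975657765156755
scene 437.7678408007854 281.5769951284053 204.49522168509105 [[-0.7436, 0.3974, -0.5377, 1.3873], [0.6684, 0.462, -0.583, 0.8355], [0.0167, -0.7929, -0.6091, 1.0123], [0.0, 0.0, 0.0, 1.0]]
vise [([318.1, 242.7, 368.7, 280.4], 0.59)]
jaw_tab [([338.9, 242.5, 358.9, 267.6], 0.61)]
clip [([215.0, 167.0, 288.6, 219.9], 0.62), ([351.3, 238.4, 357.1, 249.7], 0.52)]
carousel [([213.9, 170.4, 288.6, 217.8], 0.75)]
knob_top [([219.7, 168.8, 286.6, 218.1], 0.56)]
green_cup [([216.4, 168.8, 284.6, 218.4], 0.96), ([219.8, 146.9, 259.2, 167.6], 0.18)]
carousel_base [([216.9, 170.3, 286.5, 217.5], 0.8)]
top 441.57513270932145 269.3535077195084 211.20273932858518 [[-0.0078, -0.9914, 0.131, 0.44], [-0.9998, 0.0104, 0.0193, -0.0161], [-0.0205, -0.1308, -0.9912, 1.2934], [0.0, 0.0, 0.0, 1.0]]
vise [([176.2, 203.6, 209.1, 260.1], 0.56)]
jaw_tab [([179.4, 222.9, 203.2, 244.2], 0.57)]
clip [([182.4, 237.9, 197.4, 244.2], 0.39)]
carousel [([307.9, 182.3, 402.2, 274.8], 0.6)]
knob_top [([306.2, 183.1, 399.9, 276.7], 0.84), ([277.1, 129.9, 372.4, 169.9], 0.63)]
green_cup [([312.3, 182.7, 402.8, 273.6], 0.61), ([306.0, 182.9, 400.5, 295.3], 0.57)]
carousel_base [([308.3, 182.8, 399.4, 297.2], 0.93), ([177.0, 223.2, 201.9, 241.9], 0.65)]
```

Run:
```python
import cv2
a=cv2.imread('pics/top0.png')[110:310,150:420]
cv2.imwrite('pics/top0c.png',cv2.resize(a,None,fx=2.96,fy=2.96,interpolation=cv2.INTER_CUBIC))
```

```text
(no output)
```

View pics/scene0.png

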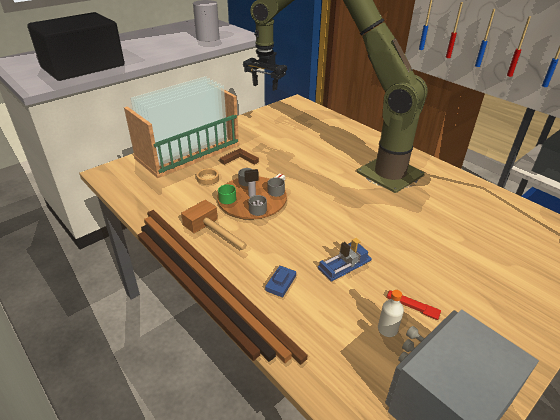

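View pics/top0c.png

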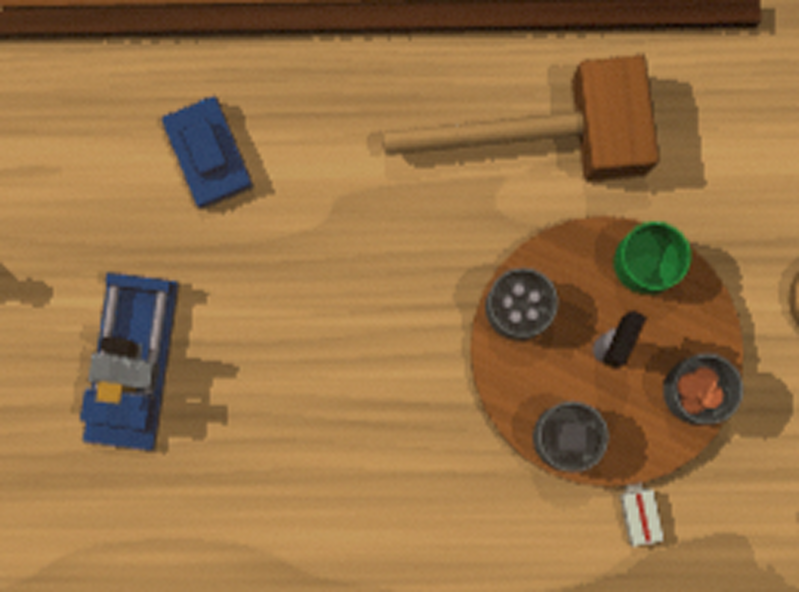

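Top view crop (scale 2.96, offset 150,110): vise at (130,360), with its moving jaw towards +x (up), tab (118,346) and clip top flange (109,392). Carousel knob (625,339), green cup (655,256) on the far side, pointer (643,517).

```bash
cat > h.py <<'E'
import numpy as np
from scipy.spatial.transform import Rotation as R
from plant import r,snapshot,get_calibration,boxes_of
def ray(k,u,v,z,fish=False):
    d=np.array([(u-k['cx'])/k['fx'],(v-k['cy'])/k['fy'],1.])
    if fish:
        t=np.hypot(*d[:2]); d=np.array([*(d[:2]/t*np.sin(t)),np.cos(t)]) if t>0 else d
    T=k['T'];d=T[:3,:3]@d;o=T[:3,3];return o+d*(z-o[2])/d[2]
def go(p,jaw=None,s=None):
    """rows shift for TCP target p, tool down, z axis along angle jaw (mod pi)"""
    s=s or r.get_state();Q=R.from_quat(s['eef_rot']);out=Q.inv().apply(np.array(p)-s['tool_pos'])
    rv=np.zeros(3)
    if jaw is not None:
        z=np.array([np.cos(jaw),np.sin(jaw),0]);
        if z@Q.apply([0,0,1])<0:z=-z
        y=np.array([0,0,-1.]);G=R.from_matrix(np.c_[np.cross(y,z),y,z]);rv=(Q.inv()*G).as_rotvec()/np.pi
    return np.round(np.r_[out,rv],4).tolist()
E
python3 - <<'E'
from h import *
k=get_calibration('top')
P=lambda u,v,z:ray(k,150+u/2.96,110+v/2.96,z)
g=dict(clip=(109,392,.087),tab=(118,346,.091),BL=(83,441,.008),BR=(153,450,.008),TR=(177,284,.008),TL=(108,273,.008),knob=(625,339,.132),k1=(637,318,.132),k2=(612,362,.132),cup=(655,256,.065),cupb=(572,437,.065),cupl=(522,303,.065),cupr=(703,389,.065),p1=(639,493,.019),p2=(648,540,.019))
D={n:P(*a) for n,a in g.items()}
for n in D:print(n,np.round(D[n],4))
v=D['TR']+D['TL']-D['BR']-D['BL'];print('vise ang',np.arctan2(v[1],v[0]))
ax=(D['cup']+D['cupb']+D['cupl']+D['cupr'])/4;print('axis',ax)
c=D['cup']-D['cupb'];print('cup ang',np.arctan2(c[1],c[0]),np.linalg.norm(c))
c=D['cupl']-D['cupr'];print('cupl ang-',np.arctan2(c[1],c[0])-np.pi/2,np.linalg.norm(c))
p=(D['p1']+D['p2'])/2-ax;print('ptr ang',np.arctan2(p[1],p[0]),np.hypot(*p[:2]))
s=r.get_state();print(R.from_quat(s['eef_rot']).as_matrix().round(3), s['q'])
E
```

```text
clip [0.5154 0.2344 0.087 ]
tab [0.5577 0.2259 0.091 ]
BL [0.4725 0.2757 0.008 ]
BR [0.4631 0.2066 0.008 ]
TR [0.6273 0.1846 0.008 ]
TL [0.6392 0.2538 0.008 ]
knob [ 0.5555 -0.2348  0.132 ]
k1 [ 0.5742 -0.2461  0.132 ]
k2 [ 0.5352 -0.2226  0.132 ]
cup [ 0.6409 -0.2784  0.065 ]
cupb [ 0.471 -0.195  0.065]
cupl [ 0.5974 -0.1516  0.065 ]
cupr [ 0.5146 -0.3183  0.065 ]
p1 [ 0.4181 -0.2642  0.019 ]
p2 [ 0.3736 -0.2712  0.019 ]
vise ang -0.1316951541378277
axis [ 0.55595257 -0.23583556  0.065     ]
cup ang -0.4564861613957812 0.18936898310533617
cupl ang- -0.46089123989669534 0.1861545724023125
ptr ang -2.9450839950724297 0.1632684910313159
[[-0.955  0.     0.298]
 [-0.298 -0.    -0.955]
 [-0.    -1.     0.   ]] [ 1.30184311  0.6891049  -0.19463772  1.56527907  0.15727598  0.90248634
 -0.21512758]
```

Run:
```python
from h import *
print(go([.558,.228,.22],-.1317+np.pi/2))
```

```text
[-0.6005, 0.0187, -0.6763, -0.0, 0.1383, -0.0]
```

```bash
python3 -m handwheel '[[[-0.3,0,-0.338,0,0.069,0],[-0.3,0,-0.338,0,0.069,0],[-0.3,0,-0.338,0,0.069,0],[-0.3,0,-0.338,0,0.069,0],[-0.3,0,-0.338,0,0.069,0],[-0.3,0,-0.338,0,0.069,0],[-0.3,0,-0.338,0,0.069,0],[-0.3,0,-0.338,0,0.069,0],[-0.3,0,-0.338,0,0.069,0],[-0.3,0,-0.338,0,0.069,0],[-0.3,0,-0.338,0,0.069,0],[-0.3,0,-0.338,0,0.069,0]]]' 1 20
python3 - <<'E'
from h import *
print(go([.558,.228,.22],-.1317+np.pi/2))
E
```

```text
clock: 1.8
tool_pos: [0.3758, -0.1773, 0.2391]
eef_rot: [-0.034, 0.707, -0.705, 0.036]
contact_force: [0.6, -0.1, 0.1]
opening: 0.999
[-0.2215, 0.0209, -0.3852, 0.001, 0.0736, -0.001]
```

```bash
python3 -m handwheel '[[[-0.221,0.02,-0.385,0.001,0.073,-0.001],[-0.221,0.02,-0.385,0.001,0.073,-0.001],[-0.221,0.02,-0.385,0.001,0.073,-0.001],[-0.221,0.02,-0.385,0.001,0.073,-0.001],[-0.221,0.02,-0.385,0.001,0.073,-0.001],[-0.221,0.02,-0.385,0.001,0.073,-0.001],[-0.221,0.02,-0.385,0.001,0.073,-0.001],[-0.221,0.02,-0.385,0.001,0.073,-0.001],[-0.221,0.02,-0.385,0.001,0.073,-0.001],[-0.221,0.02,-0.385,0.001,0.073,-0.001],[-0.221,0.02,-0.385,0.001,0.073,-0.001],[-0.221,0.02,-0.385,0.001,0.073,-0.001]]]'
python3 - <<'E'
from h import *
import cv2
k=get_calibration('wrist');im=snapshot('wrist');cv2.imwrite('pics/w1.png',im[:,:,::-1])
np.save('kw1.npy',k,allow_pickle=True)
print(k['fx'],k['cx'],k['cy'],k['T'].round(3).tolist())
for n in['jaw_tab','clip']:print(n,[(np.round(b['bbox'],1).tolist(),round(b['confidence'],2)) for b in boxes_of(n,'wrist')[:2]])
E
```

```text
clock: 2.8
tool_pos: [0.5606, 0.2263, 0.2182]
eef_rot: [0.047, 0.707, -0.704, -0.048]
contact_force: [0.3, 0.3, 1.0]
opening: 1.001
325.19226210127806 275.43789410253925 209.13076925033374 [[-0.135, -0.939, -0.316, 0.643], [-0.991, 0.127, 0.046, 0.215], [-0.003, 0.32, -0.948, 0.363], [0.0, 0.0, 0.0, 1.0]]
jaw_tab [([239.6, 181.7, 297.3, 225.5], 0.77)]
clip [([257.8, 223.2, 281.1, 252.2], 0.61)]
```

View pics/w1.png

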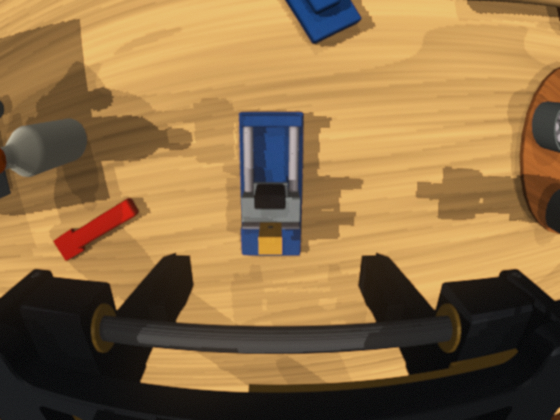

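Wrist view: tab top about (270.5,198), clip's brass top flange about (270,244), vise base upright in the image (x 240–303); bench clear around.

Run:
```python
from h import *
import cv2
k=np.load('kw1.npy',allow_pickle=True).item()
im=cv2.imread('pics/w1.png')
print(im[180:256:1,270].tolist())
print('row200',im[200,250:292].max(1).tolist()); print('row244',im[244,252:290,2].tolist())
for u,v,z in[(270.5,200,.091),(270,244,.087),(241,113,.012),(302,113,.012),(243,254,.012),(300,254,.012)]:print(u,v,ray(k,u,v,z,True).round(4))
```

```text
[[102, 61, 37], [94, 60, 42], [76, 59, 51], [54, 51, 49], [34, 36, 38], [22, 24, 29], [20, 24, 28], [23, 26, 30], [20, 24, 28], [19, 22, 27], [20, 22, 29], [23, 26, 31], [20, 23, 28], [21, 23, 28], [23, 23, 30], [24, 28, 33], [27, 30, 36], [29, 29, 37], [26, 29, 36], [29, 32, 37], [29, 31, 37], [28, 30, 35], [27, 31, 37], [27, 32, 37], [27, 30, 36], [27, 30, 37], [27, 29, 36], [30, 35, 38], [48, 51, 54], [80, 83, 84], [104, 107, 107], [113, 118, 117], [114, 117, 118], [115, 117, 117], [115, 119, 118], [115, 120, 119], [118, 121, 120], [121, 125, 124], [115, 119, 119], [110, 114, 112], [101, 107, 106], [85, 94, 99], [53, 73, 87], [33, 63, 86], [29, 60, 83], [29, 55, 74], [35, 50, 61], [34, 49, 59], [34, 57, 73], [28, 61, 83], [29, 63, 90], [27, 63, 89], [27, 63, 88], [26, 62, 87], [27, 63, 88], [28, 66, 93], [32, 87, 123], [45, 123, 173], [53, 150, 206], [52, 155, 213], [54, 156, 214], [59, 159, 216], [54, 156, 213], [53, 155, 213], [51, 155, 211], [54, 156, 214], [53, 156, 213], [54, 156, 214], [56, 157, 215], [56, 157, 215], [55, 156, 213], [53, 155, 212], [53, 154, 212], [61, 146, 198], [77, 123, 160], [83, 110, 136]]
row200 [132, 134, 131, 116, 78, 44, 39, 37, 38, 39, 37, 38, 36, 36, 35, 36, 36, 35, 36, 35, 37, 37, 38, 37, 39, 36, 35, 37, 39, 38, 36, 37, 39, 37, 44, 79, 115, 130, 133, 132, 133, 130]
row244 [51, 51, 49, 51, 53, 83, 145, 197, 213, 214, 214, 214, 214, 213, 214, 214, 213, 215, 211, 213, 213, 212, 213, 212, 212, 214, 212, 213, 211, 185, 116, 56, 46, 49, 49, 49, 48, 50]
270.5 200 [0.5609 0.2317 0.091 ]
270 244 [0.5172 0.2384 0.087 ]
241 113 [0.638  0.2543 0.012 ]
302 113 [0.6291 0.1897 0.012 ]
243 254 [0.4741 0.2789 0.012 ]
300 254 [0.465  0.2107 0.012 ]
```

Run:
```python
from h import *
print(go([.5595,.230,.12],-.1317+np.pi/2));print(go([.5595,.230,.058],-.1317+np.pi/2))
```

```text
[0.001, 0.0983, -0.0137, -0.0016, -0.0039, 0.001]
[0.0008, 0.1603, -0.014, -0.0016, -0.0039, 0.001]
```

```bash
python3 - <<'E'
from h import *
s=r.get_state();print(s['clock'],s['tool_pos'],s['qd'].round(3) if hasattr(s['qd'],'round') else s['qd'],s['contact_force'])
E
python3 -m handwheel '[[[0,0.098,0,-0.0016,-0.004,0.001],[0,0.098,0,-0.0016,-0.004,0.001],[0,0.098,0,-0.0016,-0.004,0.001],[0,0.098,0,-0.0016,-0.004,0.001],[0,0.098,0,-0.0016,-0.004,0.001]]]' 0 20
python3 - <<'E'
from h import *
import cv2
s=r.get_state();print(s['tool_pos'])
k=get_calibration('wrist');im=snapshot('wrist');cv2.imwrite('pics/w2.png',im[:,:,::-1]);np.save('kw2.npy',k,allow_pickle=True)
s=r.get_state();print(s['tool_pos'],s['opening'])
for n in['jaw_tab','clip']:print(n,[(np.round(b['bbox'],1).tolist(),round(b['confidence'],2)) for b in boxes_of(n,'wrist')[:2]])
E
```

```text
2.95 [0.55888855 0.21672949 0.2184104 ] [ 0.021 -0.017  0.018  0.023 -0.    -0.001 -0.002] [-0.80568213  0.06058512 -0.0513125 ]
clock: 3.37
tool_pos: [0.5586, 0.2155, 0.1207]
eef_rot: [-0.047, -0.705, 0.706, 0.047]
contact_force: [0.4, -0.5, -0.0]
opening: 0.649
[0.55859397 0.21552649 0.12071063]
[0.55962766 0.21633896 0.12189274] 0.5966731823045738
jaw_tab [([213.3, 214.0, 294.0, 266.9], 0.79)]
clip [([234.1, 266.2, 267.5, 316.9], 0.78)]
```

View pics/w2.png

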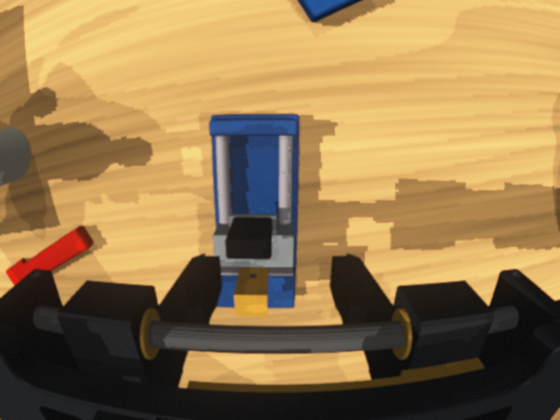

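The tab top is at about (249.5,245), left of the finger midline (~275): the tool must shift towards +y.

Run:
```python
from h import *
import cv2
k=np.load('kw2.npy',allow_pickle=True).item();im=cv2.imread('pics/w2.png')
print(im[212:266,250].max(1).tolist());print(im[248,222:280].max(1).tolist());print(im[268:316,256,2].tolist());print(im[300,230:276,2].tolist())
for u,v,z in[(249.5,245,.091),(251,300,.087),(212,118,.012),(298,118,.012)]:print(u,v,ray(k,u,v,z,True).round(4))
```

```text
[115, 102, 80, 72, 69, 51, 30, 24, 25, 26, 26, 25, 27, 28, 23, 24, 25, 27, 26, 25, 27, 26, 24, 21, 25, 28, 25, 30, 30, 33, 31, 32, 34, 33, 33, 32, 33, 34, 32, 32, 34, 32, 32, 31, 31, 35, 68, 114, 136, 139, 134, 127, 124, 123]
[150, 149, 144, 111, 68, 40, 37, 37, 37, 37, 35, 34, 36, 36, 37, 35, 35, 34, 34, 34, 33, 33, 34, 35, 32, 34, 34, 32, 33, 33, 34, 33, 34, 32, 30, 30, 32, 32, 32, 29, 31, 29, 28, 30, 27, 27, 25, 26, 37, 76, 119, 133, 137, 135, 135, 139, 143, 147]
[95, 95, 94, 96, 93, 87, 80, 73, 73, 83, 95, 96, 98, 98, 99, 98, 99, 98, 98, 97, 97, 98, 94, 94, 91, 95, 129, 181, 212, 220, 219, 221, 220, 221, 219, 220, 226, 231, 232, 233, 232, 233, 233, 232, 229, 221, 216, 217]
[43, 42, 50, 111, 182, 214, 219, 217, 215, 217, 218, 219, 218, 220, 219, 220, 222, 222, 221, 221, 219, 220, 219, 220, 223, 222, 220, 218, 217, 215, 216, 216, 217, 219, 219, 215, 197, 137, 71, 46, 46, 46, 46, 46, 47, 46]
249.5 245 [0.5623 0.2313 0.091 ]
251 300 [0.5205 0.2377 0.087 ]
212 118 [0.6372 0.2556 0.012 ]
298 118 [0.6275 0.1894 0.012 ]
```

Run:
```python
from h import *
s=r.get_state();print(s['clock'],s['tool_pos'])
k=np.load('kw2.npy',allow_pickle=True).item()
for u,v,z in[(248.5,248,.091),(250,304.5,.087)]:print(u,v,ray(k,u,v,z,True).round(4))
print(go([.560,.231,.058],-.1317+np.pi/2))
```

```text
3.5167 [0.56021101 0.21741388 0.12273187]
248.5 248 [0.5605 0.2322 0.091 ]
250 304.5 [0.5169 0.239  0.087 ]
[0.0022, 0.0648, -0.0132, 0.001, -0.0001, -0.0012]
```

```bash
python3 -m handwheel '[[[0.002,0,-0.014,0,0,0],[0.002,0,-0.014,0,0,0],[0.002,0,-0.014,0,0,0],[0.002,0.032,-0.014,0,0,0],[0.002,0.063,-0.014,0,0,0],[0.002,0.063,-0.014,0,0,0],[0.002,0.063,-0.014,0,0,0],[0.002,0.063,-0.014,0,0,0]]]'
python3 -m handwheel '[[[0,0,0,0,0,0],[0,0,0,0,0,0],[0,0,0,0,0,0],[0,0,0,0,0,0],[0,0,0,0,0,0],[0,0,0,0,0,0]]]' -1 20
```

```text
clock: 4.18
tool_pos: [0.5594, 0.2322, 0.0589]
eef_rot: [0.047, 0.706, -0.705, -0.045]
contact_force: [-0.6, -0.2, 0.8]
opening: 0.498
clock: 4.68
tool_pos: [0.5596, 0.2323, 0.0592]
eef_rot: [0.047, 0.706, -0.705, -0.045]
contact_force: [-0.4, -0.4, 6.9]
opening: 0.314
```

```bash
python3 -m handwheel '[[[-0.006,0,0,0,0,0],[-0.012,0,0,0,0,0],[-0.018,0,0,0,0,0],[-0.024,0,0,0,0,0],[-0.030,0,0,0,0,0],[-0.034,0,0,0,0,0],[-0.034,0,0,0,0,0],[-0.034,0,0,0,0,0]]]'
python3 -m handwheel '[[[0,0,0,0,0,0],[0,0,0,0,0,0],[0,0,0,0,0,0],[0,-0.03,0,0,0,0],[0,-0.06,0,0,0,0],[0,-0.06,0,0,0,0]]]' 0.3
python3 - <<'E'
from h import *
import cv2
k=get_calibration('wrist');im=snapshot('wrist');cv2.imwrite('pics/w3.png',im[:,:,::-1]);np.save('kw3.npy',k,allow_pickle=True)
print(r.get_state()['tool_pos'])
for n in['jaw_tab','clip']:print(n,[(np.round(b['bbox'],1).tolist(),round(b['confidence'],2)) for b in boxes_of(n,'wrist')[:2]])
E
```

```text
clock: 5.35
tool_pos: [0.5936, 0.2276, 0.0593]
eef_rot: [0.047, 0.706, -0.705, -0.045]
contact_force: [-0.0, -0.9, 6.8]
opening: 0.314
clock: 5.85
tool_pos: [0.5956, 0.2286, 0.1227]
eef_rot: [0.049, 0.707, -0.704, -0.043]
contact_force: [0.9, 0.6, -0.3]
opening: 0.65
[0.59439586 0.22825893 0.12059835]
jaw_tab [([235.3, 214.5, 318.9, 269.0], 0.8)]
clip [([263.8, 266.5, 291.9, 326.1], 0.8), ([293.9, 0.8, 398.9, 65.8], 0.42)]
```

View pics/w3.png

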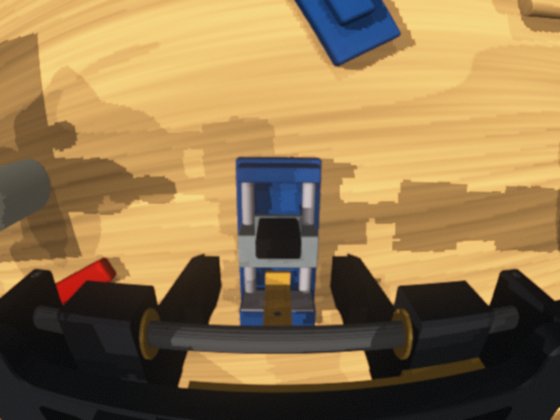

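Jaw is open about 34 mm and the clip still stands at the fixed jaw (foot at (278,280), top flange (278,315)).

Run:
```python
from h import *
print(r.get_state()['tool_pos'],go([.522,.2375,.12],-.1317+np.pi/2),go([.522,.2375,.057],-.1317+np.pi/2))
```

```text
[0.5919522  0.22749138 0.11763533] [0.0707, -0.0024, -0.0008, 0.0005, 0.0004, -0.0] [0.0707, 0.0606, -0.0007, 0.0005, 0.0004, -0.0]
```

```bash
python3 -m handwheel '[[[0.036,0,0,0,0,0],[0.071,0,-0.001,0,0,0],[0.071,0,-0.001,0,0,0],[0.071,0,-0.001,0,0,0],[0.071,0.03,-0.001,0,0,0],[0.071,0.061,-0.001,0,0,0],[0.071,0.061,-0.001,0,0,0],[0.071,0.061,-0.001,0,0,0],[0.071,0.061,-0.001,0,0,0]]]'
python3 - <<'E'
from h import *
print(go([.522,.2375,.057],-.1317+np.pi/2))
E
```

```text
clock: 6.75
tool_pos: [0.5231, 0.2375, 0.0572]
eef_rot: [0.047, 0.706, -0.705, -0.046]
contact_force: [-0.3, 0.7, 0.1]
opening: 0.652
[0.0011, 0.0002, 0.0002, 0.0005, 0.0, -0.0004]
```

Close with 25 N, then lift.

```bash
python3 -m handwheel '[[[0,0,0,0,0,0],[0,0,0,0,0,0],[0,0,0,0,0,0],[0,0,0,0,0,0],[0,0,0,0,0,0],[0,0,0,0,0,0],[0,0,0,0,0,0],[0,0,0,0,0,0]]]' -1 25
python3 -m handwheel '[[[0,-0.015,0,0,0,0],[0,-0.03,0,0,0,0],[0,-0.05,0,0,0,0],[0,-0.08,0,0,0,0],[0,-0.11,0,0,0,0],[0,-0.14,0,0,0,0],[0,-0.14,0,0,0,0],[0,-0.14,0,0,0,0]]]'
python3 - <<'E'
from h import *
import cv2
a=snapshot('scene');cv2.imwrite('pics/s3.png',cv2.resize(a[120:320,180:440,::-1],None,fx=3,fy=3))
ang=-.459; ax=np.array([.5556,-.2355]);u=np.array([np.cos(ang),np.sin(ang)])
t=ax+u*(.095-.006);print(t,go([*t,.197],ang+np.pi/2))
E
```

```text
clock: 7.42
tool_pos: [0.5222, 0.2379, 0.057]
eef_rot: [0.047, 0.706, -0.705, -0.046]
contact_force: [-0.7, -0.8, 3.6]
opening: 0.247
clock: 8.08
tool_pos: [0.5228, 0.238, 0.1981]
eef_rot: [0.047, 0.707, -0.704, -0.045]
contact_force: [-0.7, 0.4, -0.6]
opening: 0.243
[ 0.63538814 -0.27493161] [-0.1795, -0.0011, 0.4933, 0.0005, 0.1045, -0.0]
```

View pics/s3.png

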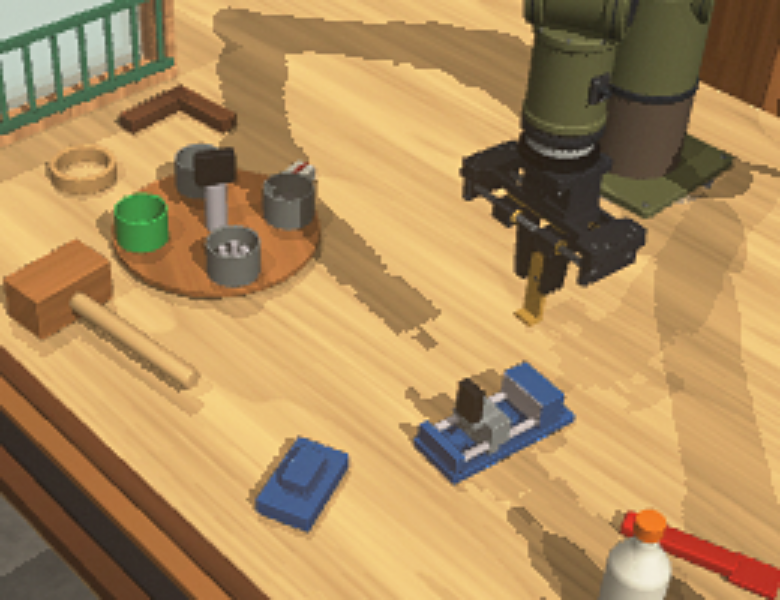

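The clip is held upright in the gripper, vise open and in place, other objects undisturbed. Move towards the cup.

```bash
python3 -m handwheel '[[[-0.012,0,0.034,0,0.007,0],[-0.025,0,0.07,0,0.016,0],[-0.04,0,0.11,0,0.024,0],[-0.055,0,0.15,0,0.032,0],[-0.07,0,0.19,0,0.04,0],[-0.085,0,0.23,0,0.05,0],[-0.1,0,0.27,0,0.058,0],[-0.113,0,0.31,0,0.066,0],[-0.127,0,0.35,0,0.074,0],[-0.142,0,0.39,0,0.082,0],[-0.155,0,0.425,0,0.09,0],[-0.166,0,0.455,0,0.097,0]]]'
python3 -m handwheel '[[[-0.008,0,0.02,0,0.004,0],[-0.012,0,0.033,0,0.0065,0],[-0.0135,0,0.038,0,0.0075,0],[-0.0135,0,0.038,0,0.0075,0],[-0.0135,0,0.038,0,0.0075,0],[-0.0135,0,0.038,0,0.0075,0]]]'
python3 - <<'E'
from h import *
import cv2
s=r.get_state();print(s['tool_pos'],go([.635,-.275,.197],-.459+np.pi/2))
k=get_calibration('wrist');im=snapshot('wrist');cv2.imwrite('pics/w4.png',im[:,:,::-1]);np.save('kw4.npy',k,allow_pickle=True)
for n in['green_cup','knob_top']:print(n,[(np.round(b['bbox'],1).tolist(),round(b['confidence'],2)) for b in boxes_of(n,'wrist')[:2]])
E
```

```text
clock: 9.13
tool_pos: [0.6258, -0.2385, 0.1936]
eef_rot: [0.153, 0.69, -0.69, -0.155]
contact_force: [1.1, -1.0, -0.9]
opening: 0.245
clock: 9.63
tool_pos: [0.624, -0.2722, 0.1957]
eef_rot: [0.159, 0.69, -0.688, -0.16]
contact_force: [0.0, 0.4, 0.4]
opening: 0.245
[ 0.62395855 -0.27217175  0.19572836] [-0.0112, -0.0013, -0.0023, 0.0011, 0.0011, 0.0005]
green_cup [([148.6, 128.9, 399.1, 365.2], 0.75), ([451.2, 187.3, 527.2, 304.5], 0.58)]
knob_top [([146.7, 130.8, 395.9, 365.9], 0.62)]
```

View pics/w4.png

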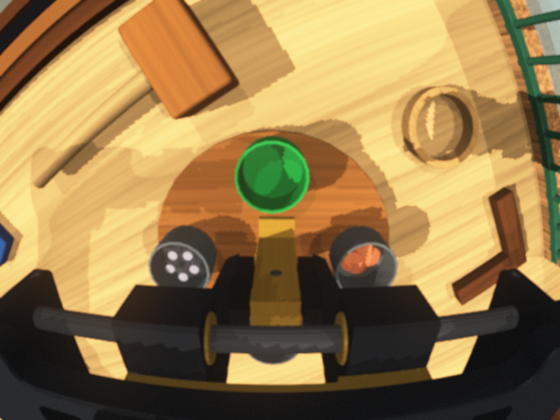

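Clip held over the carousel; green cup mouth around (272,177), grey cups at (183,264) and (363,264).

Run:
```python
from h import *
import cv2
k=np.load('kw4.npy',allow_pickle=True).item();im=cv2.imread('pics/w4.png').astype(int)
m=((im[...,1]>im[...,2]+40)&(im[...,1]>im[...,0]+25)).astype('uint8');m[:, 400:]=0;m[220:]=0
ys,xs=np.nonzero(m);print(xs.min(),xs.max(),ys.min(),ys.max())
for z in (.065,):
  for u,v in[(272,176.5),(236,176),(309,176),(272,141),(272,213),(183,267),(363,265)]:
    print(u,v,ray(k,u,v,z,True).round(4))
c=ray(k,272,176.5,.065,True);print(np.arctan2(c[1]+.2355,c[0]-.5556),np.hypot(c[1]+.2355,c[0]-.5556))
s=r.get_state();print(s['tool_pos'],R.from_quat(s['eef_rot']).as_matrix().round(3))
```

```text
235 309 139 212
272 176.5 [ 0.6434 -0.2772  0.065 ]
236 176 [ 0.6578 -0.2492  0.065 ]
309 176 [ 0.6297 -0.3064  0.065 ]
272 141 [ 0.6712 -0.2909  0.065 ]
272 213 [ 0.6133 -0.2623  0.065 ]
183 267 [ 0.6011 -0.1574  0.065 ]
363 265 [ 0.5251 -0.3186  0.065 ]
-0.4433021038971407 0.09718989570195238
[ 0.62398108 -0.27335137  0.19618474] [[-0.898  0.001 -0.441]
 [ 0.441  0.002 -0.898]
 [ 0.    -1.    -0.003]]
```

```bash
python3 -m handwheel '[[[-0.012,0,-0.004,0.001,0.001,0],[-0.012,0,-0.004,0.001,0.001,0],[-0.012,0,-0.004,0.001,0.001,0],[-0.012,0,-0.004,0.001,0.001,0],[-0.012,0.03,-0.004,0.001,0.001,0],[-0.012,0.06,-0.004,0.001,0.001,0],[-0.012,0.06,-0.004,0.001,0.001,0],[-0.012,0.06,-0.004,0.001,0.001,0]]]'
python3 - <<'E'
from h import *
s=r.get_state();print(s['tool_pos'],go([.637,-.2745,.072],-.455+np.pi/2))
E
```

```text
clock: 10.45
tool_pos: [0.6344, -0.2764, 0.1348]
eef_rot: [-0.16, -0.688, 0.689, 0.164]
contact_force: [0.7, -0.4, -0.3]
opening: 0.244
[ 0.63441245 -0.27638497  0.13481795] [-0.0017, 0.0628, -0.003, -0.0006, -0.0023, 0.0014]
```

```bash
python3 -m handwheel '[[[-0.001,0.01,-0.001,0,0,0],[-0.001,0.025,-0.001,0,0,0],[-0.001,0.04,-0.001,0,0,0],[-0.001,0.05,-0.001,0,0,0],[-0.001,0.057,-0.001,0,0,0],[-0.001,0.061,-0.001,0,0,0],[-0.001,0.063,-0.001,0,0,0],[-0.001,0.063,-0.001,0,0,0],[-0.001,0.063,-0.001,0,0,0]]]'
python3 - <<'E'
from h import *
s=r.get_state();print(s['tool_pos'],s['contact_force'])
E
```

```text
clock: 11.2
tool_pos: [0.6378, -0.2768, 0.0737]
eef_rot: [-0.162, -0.688, 0.689, 0.162]
contact_force: [0.3, 0.1, -1.4]
opening: 0.243
[ 0.63783112 -0.27682444  0.07371804] [ 0.28531453  0.07781109 -1.36155754]
```

```bash
python3 -m handwheel '[[[0,0.002,0,0,0,0],[0,0.003,0,0,0,0],[0,0.003,0,0,0,0],[0,0.003,0,0,0,0]]]'
python3 -m handwheel '[[[0,0,0,0,0,0],[0,0,0,0,0,0],[0,0,0,0,0,0],[0,0,0,0,0,0],[0,-0.01,0,0,0,0],[0,-0.03,0,0,0,0],[0,-0.06,0,0,0,0],[0,-0.1,0,0,0,0],[0,-0.13,0,0,0,0],[0,-0.13,0,0,0,0]]]' -0.2
python3 - <<'E'
from h import *
import cv2
s=r.get_state();print(s['tool_pos'])
k=get_calibration('wrist');im=snapshot('wrist');np.save('kw5.npy',k,allow_pickle=True);cv2.imwrite('pics/w5.png',im[:,:,::-1])
cv2.imwrite('pics/c5.png',np.hstack([im[100:400,140:440],snapshot('scene')[60:360,110:410]])[:,:,::-1])
E
```

```text
clock: 11.53
tool_pos: [0.6373, -0.2766, 0.0701]
eef_rot: [-0.162, -0.688, 0.689, 0.162]
contact_force: [-0.3, 0.3, -0.7]
opening: 0.245
clock: 12.37
tool_pos: [0.6416, -0.2786, 0.2086]
eef_rot: [-0.167, -0.687, 0.69, 0.157]
contact_force: [1.0, -2.2, 0.5]
opening: 0.399
[ 0.64158895 -0.27855046  0.20862941]
```

View pics/c5.png

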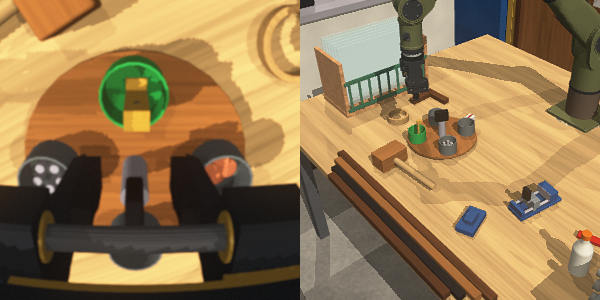

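Clip stands upright in the green cup, released, nothing else disturbed. Now check wrist range and go to the knob.

Run:
```python
from h import *
s=r.get_state();print(np.round(s['q'],3));
Q=R.from_quat(s['eef_rot']);z=Q.apply([0,0,1]);print('zang',np.arctan2(z[1],z[0]))
k=np.load('kw5.npy',allow_pickle=True).item()
print(s['tool_pos'],go([.557,-.2355,.21],-.455+np.pi/2),go([.557,-.2355,.095],-.455+np.pi/2))
```

```text
[ 0.309  0.825  0.069  1.374 -0.06   0.941 -1.642]
zang -2.033036381773357
[ 0.63829148 -0.27681514  0.20240788] [0.0912, -0.0079, -0.0007, -0.0004, -0.0023, -0.0012] [0.0916, 0.1071, -0.0009, -0.0004, -0.0023, -0.0012]
```

```bash
python3 -m handwheel '[[[0.03,0,0,0,-0.04,0],[0.06,0,0,0,-0.08,0],[0.09,0,0,0,-0.12,0],[0.09,0,0,0,-0.16,0],[0.09,0,0,0,-0.2,0],[0.09,0,0,0,-0.24,0],[0.09,0,0,0,-0.28,0],[0.09,0,0,0,-0.32,0],[0.09,0,0,0,-0.36,0],[0.09,0,0,0,-0.4,0],[0.09,0,0,0,-0.44,0],[0.09,0,0,0,-0.48,0]]]' 0
python3 -m handwheel '[[[0,0,0,0,-0.04,0],[0,0,0,0,-0.08,0],[0,0,0,0,-0.12,0],[0,0,0,0,-0.16,0],[0,0,0,0,-0.2,0],[0,0,0,0,-0.24,0],[0,0,0,0,-0.28,0],[0,0,0,0,-0.32,0],[0,0,0,0,-0.36,0],[0,0,0,0,-0.4,0],[0,0,0,0,-0.44,0],[0,0,0,0,-0.48,0]]]'
python3 -m handwheel '[[[0,0,0,0,-0.03,0],[0,0,0,0,-0.04,0],[0,0,0,0,-0.04,0],[0,0,0,0,-0.04,0],[0,0,0,0,-0.04,0],[0,0,0,0,-0.04,0]]]'
python3 - <<'E'
from h import *
import cv2
s=r.get_state();print(np.round(s['q'],3),s['tool_pos']);print(go([.557,-.2355,.095],-.455+np.pi/2))
k=get_calibration('wrist');im=snapshot('wrist');np.save('kw6.npy',k,allow_pickle=True);cv2.imwrite('pics/w6.png',im[:,:,::-1])
E
```

```text
clock: 13.47
tool_pos: [0.5557, -0.2358, 0.1986]
eef_rot: [-0.354, 0.614, -0.612, 0.352]
contact_force: [0.8, 0.1, -0.4]
opening: 0.502
clock: 14.47
tool_pos: [0.5557, -0.236, 0.1986]
eef_rot: [0.676, -0.209, 0.207, -0.675]
contact_force: [1.0, 0.6, -0.3]
opening: 0.502
clock: 14.97
tool_pos: [0.5566, -0.2362, 0.1997]
eef_rot: [0.688, -0.168, 0.167, -0.686]
contact_force: [0.8, 0.1, -0.1]
opening: 0.498
[ 0.758  0.819 -0.811  1.651  0.692  0.983  0.795] [ 0.55660353 -0.23619349  0.19970425]
[0.0001, 0.1047, 0.001, 0.0006, -0.0075, -0.0002]
```

View pics/w6.png

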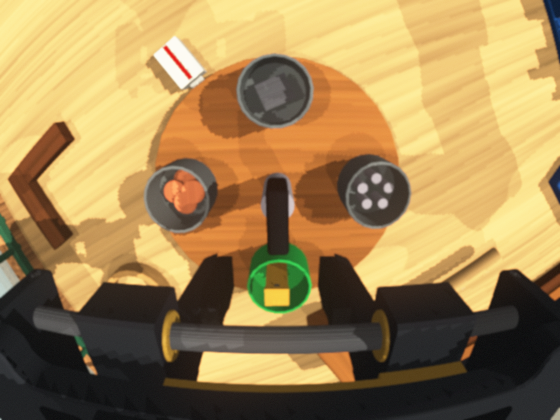

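Wrist view centred on the knob: bar along the image column 277, green cup (with the clip) at (280,280), grey cups at (274,91), (180,197), (377,192), pointer's red line from about (165,40) to (191,78).

Run:
```python
from h import *
import cv2
k=np.load('kw6.npy',allow_pickle=True).item();im=cv2.imread('pics/w6.png').astype(int)
sub=im[20:100,140:220];m=(sub[...,2]-sub[...,1]>70)&(sub[...,2]-sub[...,0]>70)&(np.abs(sub[...,1]-sub[...,0])<45)
ys,xs=np.nonzero(m);ys+=20;xs+=140;print(len(xs),xs.min(),xs.max(),ys.min(),ys.max())
P=np.array([ray(k,u,v,.019,True) for u,v in zip(xs,ys)])[:,:2]
c=P.mean(0);vt=np.linalg.svd(P-c)[2][0];
if vt[0]>0:vt=-vt
print('ptr c',c,'dir',np.arctan2(vt[1],vt[0]))
C={n:ray(k,u,v,.065,True) for n,u,v in[('far',274.5,91),('left',180,197),('right',377,191.5),('green',280,280)]}
for n in C:print(n,C[n].round(4))
ax=(C['left']+C['right'])[:2]/2;ax2=(C['far']+C['green'])[:2]/2;print('axis',ax,ax2)
g=C['green']-C['far'];print('bar ang',np.arctan2(g[1],g[0]));g=C['right']-C['left'];print(np.arctan2(g[1],g[0])-np.pi/2)
for a in(ax,ax2,(ax+ax2)/2,np.array([.557,-.2355])):
    d=c-a;print('ptr from axis',np.arctan2(d[1],d[0]),np.hypot(*d))
for r_ in (225,235,245):
    row=im[r_,255:300].max(1);print(r_,row.tolist())
for u,v in[(277,182),(277,253),(276.5,225),(277.5,247)]:print(ray(k,u,v,.132,True).round(4))
```

```text
177 163 191 46 78
ptr c [ 0.39541578 -0.2637294 ] dir -2.961768037758023
far [ 0.4724 -0.193   0.065 ]
left [ 0.5149 -0.3136  0.065 ]
right [ 0.5939 -0.1497  0.065 ]
green [ 0.6342 -0.271   0.065 ]
axis [ 0.55440324 -0.23163677] [ 0.55331815 -0.23201485]
bar ang -0.44930388682020594
-0.4491907392497483
ptr from axis -2.942412791889759 0.1621941742618765
ptr from axis -2.9433807815211948 0.16105579999571482
ptr from axis -2.9428950822435125 0.16162496819862485
ptr from axis -2.9686342664308 0.16403157870401888
225 [194, 194, 196, 194, 195, 195, 195, 194, 193, 193, 179, 133, 75, 40, 41, 44, 42, 47, 45, 47, 46, 46, 47, 47, 46, 47, 46, 50, 49, 47, 46, 47, 59, 127, 192, 211, 214, 211, 213, 211, 212, 213, 212, 212, 210]
235 [207, 206, 206, 205, 207, 206, 204, 204, 205, 207, 205, 181, 111, 48, 37, 41, 43, 44, 45, 45, 45, 46, 47, 45, 45, 47, 48, 48, 47, 47, 47, 46, 52, 102, 165, 194, 203, 208, 215, 219, 220, 222, 219, 220, 220]
245 [188, 186, 181, 171, 164, 153, 133, 116, 100, 78, 75, 67, 49, 35, 40, 41, 44, 46, 44, 44, 45, 45, 45, 44, 46, 46, 47, 46, 45, 48, 47, 46, 43, 57, 87, 107, 114, 116, 113, 112, 128, 151, 171, 180, 185]
[ 0.5296 -0.2205  0.132 ]
[ 0.5766 -0.2448  0.132 ]
[ 0.557 -0.235  0.132]
[ 0.5725 -0.2423  0.132 ]
```

```bash
python3 -m handwheel '[[[-0.0015,0.03,0.001,0,-0.009,0],[-0.0015,0.06,0.001,0,-0.009,0],[-0.0015,0.09,0.001,0,-0.009,0],[-0.0015,0.104,0.001,0,-0.009,0],[-0.0015,0.104,0.001,0,-0.009,0],[-0.0015,0.104,0.001,0,-0.009,0],[-0.0015,0.104,0.001,0,-0.009,0]]]'
python3 -m handwheel '[[[0,0,0,0,0,0],[0,0,0,0,0,0],[0,0,0,0,0,0],[0,0,0,0,0,0],[0,0,0,0,0,0],[0,0,0,0,0,0],[0,0,0,0,0,0],[0,0,0,0,0,0]]]' -1 20
python3 - <<'E'
from h import *
s=r.get_state();Q=R.from_quat(s['eef_rot']);z=Q.apply([0,0,1]);print(s['tool_pos'],'zang-90',np.arctan2(z[1],z[0])-np.pi/2,s['contact_force'],s['moment'],np.round(s['q'],3))
E
```

```text
clock: 15.6
tool_pos: [0.5573, -0.2347, 0.0977]
eef_rot: [0.69, -0.157, 0.159, -0.689]
contact_force: [0.0, -0.1, 0.1]
opening: 0.499
clock: 16.27
tool_pos: [0.5563, -0.2347, 0.0966]
eef_rot: [0.69, -0.158, 0.158, -0.689]
contact_force: [-0.9, 1.0, 5.3]
opening: 0.179
[ 0.55629985 -0.23470901  0.09659177] zang-90 -0.4497761758381631 [-0.88995547  0.96222869  5.32764542] [ 0.09072819 -0.0320057  -0.05064717] [ 0.711  0.947 -0.72   1.726  0.838  0.805  0.702]
```

```bash
python3 -m handwheel '[[[0,0,0,0,0.005,0],[0,0,0,0,0.015,0],[0,0,0,0,0.03,0],[0,0,0,0,0.05,0],[0,0,0,0,0.07,0],[0,0,0,0,0.09,0],[0,0,0,0,0.11,0],[0,0,0,0,0.13,0],[0,0,0,0,0.15,0],[0,0,0,0,0.165,0],[0,0,0,0,0.175,0],[0,0,0,0,0.18,0]]]'
python3 -m handwheel '[[[0,0,0,0,0.005,0],[0,0,0,0,0.015,0],[0,0,0,0,0.03,0],[0,0,0,0,0.05,0],[0,0,0,0,0.07,0],[0,0,0,0,0.09,0],[0,0,0,0,0.11,0],[0,0,0,0,0.13,0],[0,0,0,0,0.15,0],[0,0,0,0,0.165,0],[0,0,0,0,0.175,0],[0,0,0,0,0.18,0]]]'
python3 - <<'E'
from h import *
s=r.get_state();Q=R.from_quat(s['eef_rot']);z=Q.apply([0,0,1]);print(s['tool_pos'],'zang-90',np.arctan2(z[1],z[0])-np.pi/2,s['contact_force'],s['moment'],np.round(s['q'],3))
E
```

```text
clock: 17.27
tool_pos: [0.5568, -0.2342, 0.0966]
eef_rot: [0.618, -0.343, 0.344, -0.618]
contact_force: [0.3, 1.7, 5.6]
opening: 0.184
clock: 18.27
tool_pos: [0.5574, -0.2341, 0.0966]
eef_rot: [0.497, -0.502, 0.503, -0.498]
contact_force: [2.7, 2.5, 5.2]
opening: 0.18
[ 0.55743521 -0.23406456  0.09658295] zang-90 -1.581104137671395 [2.70734273 2.51119406 5.21604862] [ 0.43479846 -0.5443363   0.09834306] [ 0.565  0.882 -0.436  1.733  0.567  0.653 -0.201]
```

```bash
python3 -m handwheel '[[[0,0,0,0,0.005,0],[0,0,0,0,0.015,0],[0,0,0,0,0.03,0],[0,0,0,0,0.05,0],[0,0,0,0,0.07,0],[0,0,0,0,0.09,0],[0,0,0,0,0.11,0],[0,0,0,0,0.13,0],[0,0,0,0,0.15,0],[0,0,0,0,0.165,0],[0,0,0,0,0.175,0],[0,0,0,0,0.18,0]]]'
python3 -m handwheel '[[[0,0,0,0,0.005,0],[0,0,0,0,0.015,0],[0,0,0,0,0.03,0],[0,0,0,0,0.05,0],[0,0,0,0,0.07,0],[0,0,0,0,0.09,0],[0,0,0,0,0.11,0],[0,0,0,0,0.13,0],[0,0,0,0,0.15,0],[0,0,0,0,0.165,0],[0,0,0,0,0.175,0],[0,0,0,0,0.18,0]]]'
python3 - <<'E'
from h import *
s=r.get_state();Q=R.from_quat(s['eef_rot']);z=Q.apply([0,0,1]);print(s['tool_pos'],'zang-90',np.arctan2(z[1],z[0])-np.pi/2,s['contact_force'],s['moment'],np.round(s['q'],3))
E
```

```text
clock: 19.27
tool_pos: [0.5581, -0.2343, 0.0966]
eef_rot: [0.337, -0.621, 0.622, -0.338]
contact_force: [5.1, 1.2, 4.2]
opening: 0.177
clock: 20.27
tool_pos: [0.5585, -0.2348, 0.0966]
eef_rot: [0.149, -0.69, 0.692, -0.152]
contact_force: [6.0, 1.2, 2.9]
opening: 0.18
[ 0.55852353 -0.23477981  0.09659238] zang-90 -2.712447486149207 [5.96377451 1.17505    2.93135057] [ 0.30449715 -1.0184758   0.07215034] [ 0.4    0.853 -0.138  1.741  0.198  0.557 -1.002]
```

Remaining -0.233 rad → +0.074.

```bash
python3 -m handwheel '[[[0,0,0,0,0.005,0],[0,0,0,0,0.015,0],[0,0,0,0,0.03,0],[0,0,0,0,0.045,0],[0,0,0,0,0.06,0],[0,0,0,0,0.07,0],[0,0,0,0,0.074,0],[0,0,0,0,0.074,0],[0,0,0,0,0.074,0],[0,0,0,0,0.074,0]]]'
python3 - <<'E'
from h import *
import cv2
s=r.get_state();Q=R.from_quat(s['eef_rot']);z=Q.apply([0,0,1]);print(s['tool_pos'],'zang-90',np.arctan2(z[1],z[0])-np.pi/2,s['contact_force'])
k=get_calibration('wrist');im=snapshot('wrist');np.save('kw7.npy',k,allow_pickle=True);cv2.imwrite('pics/w7.png',im[:,:,::-1])
t=snapshot('top');cv2.imwrite('pics/top7.png',t[:,:,::-1])
big=cv2.resize(t[150:310,270:430],(420,420),interpolation=cv2.INTER_CUBIC)
cv2.imwrite('pics/c7.png',np.hstack([im[:,90:470],big])[:,:,::-1])
E
```

```text
clock: 21.1
tool_pos: [0.5586, -0.2351, 0.0966]
eef_rot: [0.068, -0.703, 0.705, -0.071]
contact_force: [6.1, 1.8, 1.7]
opening: 0.182
[ 0.55861378 -0.23505908  0.09660376] zang-90 -2.943777595746919 [6.05790111 1.75052764 1.73352365]
```

View pics/c7.png

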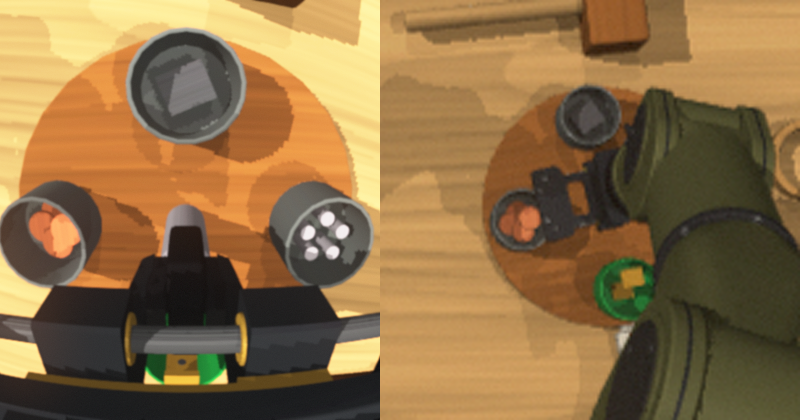

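The green cup (clip inside) now stands by the pointer: top crop green (626,290), opposite grey (589,117), left grey (520,221). Check the angle from both cameras.

Run:
```python
from h import *
kt=get_calibration('top');P=lambda u,v,z:ray(kt,270+(u-380)/2.625,150+v/2.625,z)
far,gr,l=P(589,117,.065),P(626,290,.065),P(520,221,.065)
ax=np.array([.5558,-.2356,.065])
a=lambda d:np.arctan2(d[1],d[0])
print('top',far,gr,l,'green-far',a(gr-far),'axis-far',a(ax-far),'green-axis',a(gr-ax),'left',a(l-ax)-3*np.pi/2+np.pi*0)
k=np.load('kw7.npy',allow_pickle=True).item()
W=lambda u,v,z=.065:ray(k,90+u,v,z,True)
f,l,rr=W(186.5,86),W(46,236),W(324,236)
print('wrist',f,l,rr,'r-l',a(rr-l)-np.pi/2,'mid-far',a((l+rr)/2-f),np.linalg.norm(rr-l))
```

```text
top [ 0.64707091 -0.21805738  0.065     ] [ 0.46270905 -0.2509342   0.065     ] [ 0.53626101 -0.14171623  0.065     ] green-far -2.9651200554691632 axis-far -2.9517045252023797 green-axis -2.9783359395105484 left -2.9364027846914382
wrist [ 0.64970038 -0.21679065  0.065     ] [ 0.54709323 -0.1469539   0.065     ] [ 0.58133836 -0.31924941  0.065     ] r-l -2.9453915377378226 mid-far -2.953052452914171 0.17566579589184408
```

Run:
```python
from plant import r,job
s=r.get_state();print(s['clock'],s['opening'],s['contact_force']);print(job.finish_job())
```

```text
21.2 0.18017322351979712 [5.63428942 1.34763657 3.05032289]
the job is handed in; nothing more can be done
None
```

The job is handed in at 21.2 s. I slid the vise jaw open about 34 mm, lifted the clip out, released it in the green cup, and turned the carousel about 143° until the cup was at the pointer. The gripper still holds the knob with 20 N.

**Last checks:**
- **Clip:** the last pictures show it in the green cup.
- **Grip:** the opening is 16 mm, matching the bar's thickness, and the outside force is about 6 N.
- **Alignment:** the arm's own yaw reads -2.944 rad for the cup. The cameras give -2.936 to -2.978 rad. The pointer measured -2.943 rad from the axis and -2.962 rad along its red line. They agree to about 1–2°, and I made no further correction.
- **Disagreements:** the top and wrist cameras differed by up to 6 mm in position near the vise. I relied on the wrist camera there, and both grasps held.
- **Not checked:** I took no final picture of the whole bench. The last wide view, just after the clip was released, showed everything else in place.

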